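# Index the drilling head to the thumb station

## Task

The drilling jig's index head is locked in its middle, parked slot. Pull its black knob straight up to unlock it, turn it until the yellow pointer points at the red thumb insert (not the ivory finger grip), then push the knob fully back down so that it locks there, and let go.

Things in the scene. Friction and masses are not known exactly. Their poses are not given: they have to be found in the camera images.
- knob_grip (a point): Centre of the index knob's black bar grip (60 mm long, 24 wide, 42 tall), on the upright turning axis, 77 mm above the table when pushed in; it rises with the knob. 19 mm of the bar is above it, 23 below. x: along the bar, the way the yellow pointer points; y: across the bar; z: up. The knob is on a fixed dark slate-blue plate, 160 x 220 x 22 mm; the pointer, 8 mm wide, reaches 62 mm out, low under the grip.
- index_lift (a joint): How far the knob is pulled up, m: 0 = fully home (locked), 0.020 = upper stop. About 10 N pulls it up and 3 N pushes it down; it stays where left. At home the pointer lies in a slot between steel blocks (tops 34 mm above the table, well below the grip) that stop it turning; up by more than 11 mm it clears them.
- index_knob (a joint): The knob's turn, rad, positive anticlockwise from above, stops at +-1.25; light friction. 0 is the middle of the parked slot where it starts; the other two slots lie at +1.05 and -1.05 (60 degrees), one pointing at the red insert and one at the ivory grip. The knob goes home only with the pointer within about 0.19 rad (11 degrees) of a slot's middle.
- red_insert_center (a point): Centre of the red thumb insert, a fixed upright red tube 32 mm across and 38 mm tall on the same plate, 95 mm from the knob's axis, to the left or right of the parked pointer; 41 mm above the table. Its direction from the axis is the middle of its slot. On the other side stands the ivory finger grip, a fixed tube 26 mm across and 26 mm tall.

How it is judged:
By the outcome, as a careful person would: the job done as asked, in the order asked, and still so for the second after the job is handed in, with the robot touching nothing.
It also fails if it takes over 32 s, if anything falls off the work surface, if the arm or the gripper's body presses on something with over 40 N, if the wrist force passes 120 N, or if a joint passes its speed limit or range.

## Robot

A 7-joint arm with a two-finger parallel gripper is mounted at the origin on the work surface. World frame = base frame: x ahead of the robot, y to its left, z up, the work surface at z = 0. Lengths are in m, angles in rad, forces in N, time in s.
With the tool pointing down it reaches from about 0.35 to 0.9 m from the base axis. Payload 19.9 kg.
Tool frame: the origin (TCP) lies between the finger pads; the fingertips stand 8 mm ahead of it and the grasp point (between the pads) lies 11 mm behind it; z points along the fingers, y is the line along which they close (so a half turn about z gives the same grasp; the last joint's range is limited). The gripper opens to 85 mm and grips with 20 to 120 N. Pads are 22 mm wide; open, the fingers measure 114 mm over their backs; the gripper's body (76 mm by 85 mm) begins 54 mm behind the grasp point. The pads swing forward as they close: fully open they stand 13 mm farther back than shut.
Start: joints at [1.062, 0.417, -0.01, 1.614, 0.005, 1.111, -0.053], TCP at [0.282, -0.558, 0.21] pointing down, gripper open.
Joint ranges: [-2.81, 2.81], [-0.39, 2.02], [-1.27, 1.25], [0.06, 2.57], [-1.19, 4.33], [0.19, 2], [-2.82, 2.82]. Speed limits (rad/s): [1.89, 1.89, 2.39, 2.39, 3.01, 3.01, 3.01].

## Interface

Orientations are given as a 3x3 rotation matrix whose columns are the frame's x, y, z axes.
In Python, from cell import env gives the robot as it stands.
- The arm moves only by the tool apply_moves, never from a script. Its argument "deltas" is a list of rows, each a list of 7 numbers: the shift along the tool's x, y, z each as a share of 0.05 m, from -1 to 1, then the turn, a rotation vector about the tool's x, y, z each as a share of 5 degrees, from -1 to 1, then the opening, from -1 (shut) to 1 (fully open). A call has 1 to 12 rows; each row shifts and turns the commanded pose from where the row before left it, along the tool's axes as they then stand; what a row does not reach is not made up. A row lasts 1/10 s, in which the tool goes at most 50 mm and 8.59 degrees, less where a joint would pass 70% of its speed; a pose out of reach is approached as far as the arm can. A call with a number of a shift or a turn outside -1 to 1 is refused whole. A call with a gripper value outside its range is refused whole. The fingers move at their own pace and stop on an object; "force" is the grip in N (left out, the last holds). Time passes only in rows, so rows that do not move let the fingers close. It gives the time, the measured TCP pose, the force, the opening and the grip force at its end, in the units of the state.
- env.state(): the state, without advancing time (a new reading comes with each control period).
- env.get_image(name): name is "side" or "top" or "wrist"; returns the picture (480x640x3 uint8, blue, green, red); there is no depth.
- env.camera_info(name): a dict with "vertical_fov" (degrees; the focal length in pixels is half the picture's height over the tangent of half this angle, whatever the lens; pixels are square), "cx", "cy" (the principal point, pixels), "world_from_camera" (4x4, takes a point from camera to world coordinates); the wrist camera has in their place "mount" (4x4, takes a point from camera to tool coordinates, whose origin is the TCP and whose axes are the flange's). Camera axes: x right, y down, z forward; pixel columns grow to the right and rows downward; lengths in m; the calibration is good to about 2 mm. A picture is of the moment at which its call begins: read the wrist's pose just before it. camera_info takes no time and is no camera call.
- env.job_done(): hands the job in; it is judged then, once.
The state is a dict: "time": time; "qpos": joint angles; "joint_vel": joint speeds; "joint_torque": joint torques, N m; "ee_pos": TCP position; "eef_rot": TCP orientation; "wrist_force": force on the tool from outside, world axes, zero at the start; "wrist_torque": the same for the moment, N m; "grip_width": opening from 0.0 (shut) to 1.0 (fully open); "grasp_force": force on a finger pad.
Only numpy, scipy, OpenCV 4.12 (cv2) and the standard library are available. Lean on these libraries where they do the work, as an engineer would, in place of code of your own. Each camera call takes 0.05 s, during which the arm holds its last target. There are 200 camera calls.

## Working session

There is one attempt and no reset: what is moved stays moved. The work goes in short steps, Python scripts to look and compute and a tool call to move; the robot and the scene stay as the last step left them, time stands still between calls to the robot, and variables do not carry over. Pictures are saved under pics/ and viewed, at most 10 in all, crops included, and the job is handed in when it is done.

Besides the shell and the picture viewer there is one more tool, called after "Call:" by a JSON object that holds its "fn" and its "kwargs", one argument or row to a line. apply_moves: Moves the arm, as the interface text tells. Its arguments: {"type":"object","properties":{"deltas":{"type":"array","items":{"type":"array","items":{"type":"number","minimum":-1,"maximum":1}}},"force":{"type":"number"}},"required":["deltas"]}

```bash
mkdir -p pics; ls; python3 - <<'E'
from cell import env
import cv2,numpy as np
np.set_printoptions(precision=4,suppress=True)
s=env.state();print(s['time'],s['ee_pos'],s['eef_rot'],s['grip_width'])
for n in("top","side"):
    cv2.imwrite(f'pics/{n}0.png',env.get_image(n));print(env.camera_info(n))
print(env.camera_info("wrist"))
E
```

```text
pics
0.0 [ 0.2816 -0.5575  0.2097] [[ 0.8926  0.4509 -0.0007]
 [ 0.4509 -0.8926  0.0011]
 [-0.0001 -0.0013 -1.    ]] 0.9969642424808146
{'vertical_fov': 57.40007239870731, 'cx': 324.69975271459714, 'cy': 238.15758936795947, 'world_from_camera': array([[ 0.0066, -0.9861,  0.1659,  0.4939],
       [-1.    , -0.0055,  0.0074,  0.0523],
       [-0.0064, -0.1659, -0.9861,  0.7207],
       [ 0.    ,  0.    ,  0.    ,  1.    ]])}
{'vertical_fov': 52.21951879278036, 'cx': 323.0936057110305, 'cy': 238.71644802188985, 'world_from_camera': array([[ 0.9763, -0.1706,  0.1329,  0.5222],
       [-0.2155, -0.7172,  0.6627, -0.4332],
       [-0.0177, -0.6756, -0.737 ,  0.6698],
       [ 0.    ,  0.    ,  0.    ,  1.    ]])}
{'vertical_fov': 69.48469386200132, 'cx': 315.159825276015, 'cy': 239.41725283311814, 'mount': array([[-0.0002, -0.9531, -0.3025,  0.0766],
       [ 1.    , -0.0002, -0.0001,  0.0003],
       [-0.    , -0.3025,  0.9531, -0.1635],
       [ 0.    ,  0.    ,  0.    ,  1.    ]])}
```

View pics/top0.png

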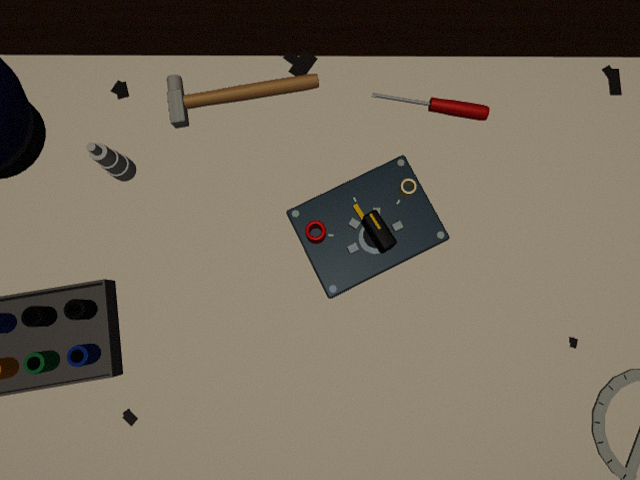

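View pics/side0.png

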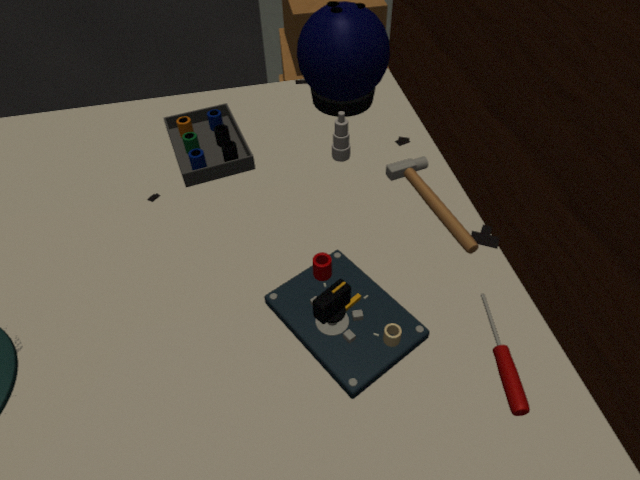

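Top view: red insert at (316,232), ivory at (409,186), knob bar about (378,231), pointer towards (356,205). Red is on the left of the pointer, so the turn is anticlockwise (+1.05). The side view agrees, with red at (322,267), knob at (332,300) and ivory at (393,335).

```bash
cat > h.py <<'E'
import cv2,numpy as np
from cell import env
np.set_printoptions(precision=4,suppress=True)
def ray(n,px):
    c=env.camera_info(n);f=240/np.tan(np.radians(c['vertical_fov']/2))
    if n=='wrist':
        s=env.state();T=np.eye(4);T[:3,:3]=s['eef_rot'];T[:3,3]=s['ee_pos'];W=T@c['mount']
    else: W=c['world_from_camera']
    d=W[:3,:3]@[(px[0]-c['cx'])/f,(px[1]-c['cy'])/f,1]
    return W[:3,3],d/np.linalg.norm(d)
def plane(n,px,z):
    o,d=ray(n,px);return o+d*(z-o[2])/d[2]
def tri(p1,p2):
    (a,u),(b,v)=ray('top',p1),ray('side',p2)
    t=np.linalg.lstsq(np.c_[u,-v],b-a,rcond=None)[0]
    p,q=a+t[0]*u,b+t[1]*v
    return (p+q)/2,np.linalg.norm(p-q)
def blob(m,win):
    x0,y0,x1,y1=win;k=np.zeros(m.shape,np.uint8);k[y0:y1,x0:x1]=m[y0:y1,x0:x1]
    n,l,st,c=cv2.connectedComponentsWithStats(k)
    i=1+np.argmax(st[1:,4]);return c[i],st[i],(l==i).astype(np.uint8)
E
python3 - <<'E'
from h import *
W={'top':(285,150,450,300),'side':(265,245,430,390)}
R={}
for n in W:
    im=cv2.imread(f'pics/{n}0.png');h=cv2.cvtColor(im,cv2.COLOR_BGR2HSV)
    H,S,V=[h[...,i].astype(int) for i in range(3)]
    for nm,m in dict(red=((H<8)|(H>172))&(S>150)&(V>70),black=(V<42),yel=(H>15)&(H<32)&(S>150)&(V>90)).items():
        c,st,k=blob(m.astype(np.uint8),W[n]);r=cv2.minAreaRect(cv2.findContours(k,0,1)[0][0])
        R[n,nm]=c;print(n,nm,c,st,r)
print('black tri',tri(R['top','black'],R['side','black']))
red=plane('top',(316,231.5),.060);iv=plane('top',(408.5,186.5),.048)
print('red',red,'ivory',iv,np.linalg.norm((red-iv)[:2]),'expect .1645')
print('red side',plane('side',(322,259.5),.060),'iv side',plane('side',(392.5,329.5),.048))
a=red[:2];b=iv[:2];m=(a+b)/2;d=b-a;L=np.linalg.norm(d)
n=np.array([d[1],-d[0]])/L; n*= -np.sign(n[0])
ax=m+n*np.sqrt(.095**2-L*L/4);print('axis',ax,'dir',(m-ax)/np.linalg.norm(m-ax))
print('corners',[plane('top',p,.022)[:2] for p in((295,213),(401,162),(441,235),(333,289))])
E
python3 - <<'E'
import cv2
a=cv2.imread('pics/top0.png')[180:270,290:430];b=cv2.imread('pics/side0.png')[245:355,265:415]
a=cv2.resize(a,(780,501)[:2] and (780,300) if 0 else (390,250),interpolation=2);b=cv2.resize(b,(390,286),interpolation=2)
import numpy as np;cv2.imwrite('pics/c1.png',cv2.convertScaleAbs(np.vstack([a,b]),alpha=1.8))
E
```

```text
top red [314.6754 229.9372] [305 220  20  21 191] ((314.5, 230.0), (20.0, 19.0), 90.0)
top black [377.4222 233.1719] [360 210  37  44 855] ((375.5768737792969, 233.11537170410156), (42.434566497802734, 26.34825897216797), 56.3099365234375)
top yel [358.32   210.6533] [353 204  11  16  75] ((358.6629638671875, 210.960693359375), (16.111968994140625, 4.76999044418335), 57.9946174621582)
side red [321.9071 259.9429] [313 253  19  15 140] ((322.0, 260.0), (14.0, 18.0), 90.0)
side black [331.7685 302.9699] [ 312  278   40   46 1162] ((333.3902587890625, 302.0122375488281), (33.10883712768555, 47.63299560546875), 38.65980529785156)
side yel [353.039  299.4675] [345 293  16  15  77] ((351.76226806640625, 300.11474609375), (4.737365245819092, 19.20553207397461), 50.19443130493164)
black tri (array([ 0.6134, -0.0224,  0.0685]), np.float64(0.0035361856734007005))
red [0.6153 0.0707 0.06  ] ivory [ 0.6908 -0.075   0.048 ] 0.16406513702450326 expect .1645
red side [0.6205 0.0707 0.06  ] iv side [ 0.6945 -0.0743  0.048 ]
axis [ 0.6105 -0.0242] dir [0.8877 0.4604]
corners [array([0.6528, 0.1063]), array([ 0.7405, -0.0685]), array([ 0.6176, -0.1303]), array([0.5297, 0.0438])]
```

View pics/c1.png

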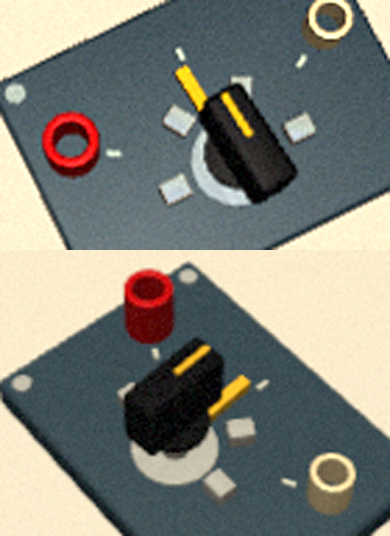

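The crop confirms that the red tube lies to the left of the pointer. The axis is about (0.612, -0.024), the bar yaw is about 27°, and the red–ivory distance of 0.164 m matches the expected 0.1645 m. The tool's x already lies along the bar, so I'll move above it.

Call:
{"fn": "apply_moves", "kwargs": {
  "deltas": [
    [0.82, -0.5, 0, 0, 0, 0, 1],
    [0.82, -0.5, 0, 0, 0, 0, 1],
    [0.82, -0.5, 0, 0, 0, 0, 1],
    [0.82, -0.5, 0, 0, 0, 0, 1],
    [0.82, -0.5, 0, 0, 0, 0, 1],
    [0.82, -0.5, 0, 0, 0, 0, 1],
    [0.82, -0.5, 0, 0, 0, 0, 1],
    [0.82, -0.5, 0, 0, 0, 0, 1],
    [0.82, -0.5, 0, 0, 0, 0, 1],
    [0.82, -0.5, 0, 0, 0, 0, 1],
    [0.82, -0.5, 0, 0, 0, 0, 1],
    [0.82, -0.5, 0, 0, 0, 0, 1]
  ]
}}

```text
time: 1.3
ee_pos: [0.5863, -0.0664, 0.2102]
eef_rot: [[0.893, 0.451, -0.0], [0.451, -0.893, 0.0], [-0.0, -0.0, -1.0]]
wrist_force: [1.1, -0.7, -1.0]
grip_width: 0.997
grasp_force: 0.0
```

Call:
{"fn": "apply_moves", "kwargs": {
  "deltas": [
    [0.84, -0.5, 0, 0, 0, 0, 1],
    [0, 0, 0.5, 0, 0, 0, 1],
    [0, 0, 0, 0, 0, 0, 1],
    [0, 0, 0, 0, 0, 0, 1]
  ]
}}

```text
time: 1.7
ee_pos: [0.6113, -0.0279, 0.1852]
eef_rot: [[0.893, 0.45, -0.002], [0.45, -0.893, -0.0], [-0.002, -0.0, -1.0]]
wrist_force: [-0.2, -0.3, 0.8]
grip_width: 1.001
grasp_force: 0.0
```

```bash
python3 - <<'E'
from h import *
s=env.state();print(s['time'],s['ee_pos'],s['eef_rot'])
im=env.get_image('wrist');cv2.imwrite('pics/w1.png',im)
h=cv2.cvtColor(im,cv2.COLOR_BGR2HSV);H,S,V=[h[...,i].astype(int) for i in range(3)]
m=((H>15)&(H<32)&(S>150)&(V>80)).astype(np.uint8)
n,l,st,c=cv2.connectedComponentsWithStats(m)
for i in range(1,n):
    if st[i,4]>60: print(c[i],st[i],plane('wrist',c[i],.096))
E
```

```text
1.7 [ 0.6113 -0.0279  0.1852] [[ 0.893   0.45   -0.0016]
 [ 0.45   -0.893  -0.0003]
 [-0.0015 -0.0004 -1.    ]]
[306.6657 162.1743] [301 142  12  42 350] [0.6576 0.0014 0.096 ]
[308.33   211.2315] [304 194   9  35 203] [ 0.6259 -0.0157  0.096 ]
```

View pics/w1.png

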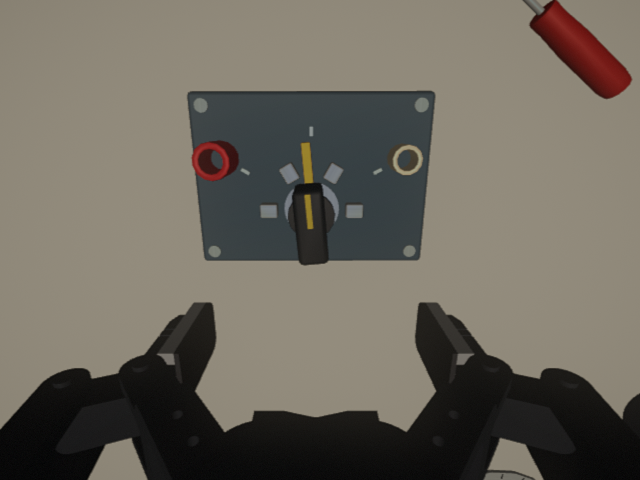

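Wrist view: the bar top runs from about (309,193) to (313,262), with the pointer tip at (306,143). Red is on the left at (212,160) and ivory on the right at (407,159). Next I'll fix the bar's centre and yaw.

```bash
python3 - <<'E'
from h import *
s=env.state();e=s['ee_pos'];R=s['eef_rot']
def p(px,z,nm):
    w=plane('wrist',px,z);print(nm,w[:2],'tool',(R.T@(w-e))[:2]);return w
a=p((309,192),.096,'front');b=p((313,263),.096,'rear');print('len',np.linalg.norm(a-b),'yaw',np.degrees(np.arctan2(*(a-b)[1::-1])),'mid',(a+b)/2)
im=cv2.imread('pics/w1.png');h=cv2.cvtColor(im,cv2.COLOR_BGR2HSV);H,S,V=[h[...,i].astype(int) for i in range(3)]
m=((H>15)&(H<32)&(S>150)&(V>80)).astype(np.uint8)
ys,xs=np.nonzero(m[190:235,295:320]);k=np.polyfit(ys+190,xs+295,1)
q=[p((np.polyval(k,y),y),.096,'stripe') for y in(195,228)];d=q[0]-q[1];print('stripe yaw',np.degrees(np.arctan2(d[1],d[0])))
r=p((209,161),.060,'red');i=p((407,159),.048,'ivory')
print('red-ivory',np.linalg.norm((r-i)[:2]))
mm=(r+i)[:2]/2;d=(i-r)[:2];n=np.array([-d[1],d[0]])/np.linalg.norm(d);ax=mm-n*.0475
print('axis',ax,'parkdir',np.degrees(np.arctan2(n[1],n[0])),'tool',(R.T@(np.r_[ax,.1]-e)))
print('red dist',np.linalg.norm(r[:2]-ax))
E
```

```text
front [ 0.6391 -0.0097] tool [ 0.0328 -0.0043]
rear [ 0.5903 -0.0374] tool [-0.0233 -0.0014]
len 0.056136673433023455 yaw 29.599181958287865 mid [ 0.6147 -0.0236  0.096 ]
stripe [ 0.6363 -0.0092] tool [ 0.0306 -0.0059]
stripe [ 0.6147 -0.0225] tool [ 0.0053 -0.0037]
stripe yaw 31.575944041968107
red [0.6193 0.0725] tool [ 0.0521 -0.0866]
ivory [ 0.694  -0.0746] tool [0.0527 0.0784]
red-ivory 0.16505566479208128
axis [ 0.6143 -0.0226] parkdir 26.922776777279747 tool [ 0.0049 -0.0039  0.086 ]
red dist 0.09522128501542591
```

Three estimates agree: axis (0.614, -0.023), bar yaw about 29.5° (tool yaw 26.8°), bar length 56 mm against the given 60, and red at 95 mm. I'll align, descend and grip.

Call:
{"fn": "apply_moves", "kwargs": {
  "deltas": [
    [0.1, -0.08, 0, 0, 0, -0.5, 1],
    [0, 0, 0.5, 0, 0, 0, 1],
    [0, 0, 0.5, 0, 0, 0, 1],
    [0, 0, 0.5, 0, 0, 0, 1],
    [0, 0, 0.5, 0, 0, 0, 1],
    [0, 0, 0.38, 0, 0, 0, 1],
    [0, 0, 0, 0, 0, 0, 1]
  ]
}}

```text
time: 2.45
ee_pos: [0.6135, -0.0215, 0.0649]
eef_rot: [[0.872, 0.49, -0.003], [0.49, -0.872, 0.0], [-0.002, -0.002, -1.0]]
wrist_force: [-1.3, 0.2, 0.2]
grip_width: 1.003
grasp_force: 0.0
```

Call:
{"fn": "apply_moves", "kwargs": {
  "deltas": [
    [0, 0, 0, 0, 0, 0, -1],
    [0, 0, 0, 0, 0, 0, -1],
    [0, 0, 0, 0, 0, 0, -1],
    [0, 0, 0, 0, 0, 0, -1],
    [0, 0, 0, 0, 0, 0, -1],
    [0, 0, 0, 0, 0, 0, -1],
    [0, 0, 0, 0, 0, 0, -1],
    [0, 0, 0, 0, 0, 0, -1]
  ],
  "force": 60
}}

```text
time: 3.25
ee_pos: [0.6153, -0.0214, 0.0674]
eef_rot: [[0.872, 0.489, 0.002], [0.489, -0.872, -0.0], [0.001, 0.001, -1.0]]
wrist_force: [-0.6, -0.3, 7.6]
grip_width: 0.256
grasp_force: 58.4
```

Gripped: the opening is 22 mm, as expected. Now I'll lift about 17 mm.

Call:
{"fn": "apply_moves", "kwargs": {
  "deltas": [
    [0, 0, -0.1, 0, 0, 0, -1],
    [0, 0, -0.1, 0, 0, 0, -1],
    [0, 0, -0.1, 0, 0, 0, -1],
    [0, 0, -0.05, 0, 0, 0, -1],
    [0, 0, 0, 0, 0, 0, -1],
    [0, 0, 0, 0, 0, 0, -1]
  ]
}}

```text
time: 3.85
ee_pos: [0.6149, -0.0212, 0.0845]
eef_rot: [[0.872, 0.489, 0.001], [0.489, -0.872, -0.0], [0.001, 0.001, -1.0]]
wrist_force: [1.9, -2.6, 2.3]
grip_width: 0.258
grasp_force: 60.5
```

```bash
python3 - <<'E'
from h import *
s=env.state();print(s['ee_pos'],s['wrist_force'],s['grip_width'])
a=cv2.imread('pics/side0.png')[245:355,265:415];b=env.get_image('side')[245:355,265:415]
cv2.imwrite('pics/s2.png',cv2.convertScaleAbs(cv2.resize(np.hstack([a,b]),(780,286),interpolation=2),alpha=1.8))
E
```

```text
[ 0.6149 -0.0212  0.0845] [ 1.9417 -2.5648  2.3009] 0.25825213279873344
```

View pics/s2.png

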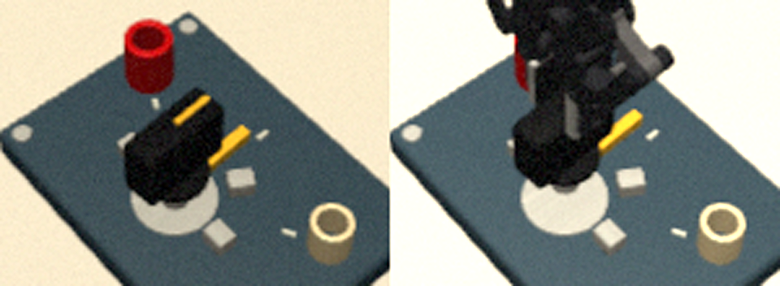

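The pointer on the right is clearly higher, above the steel blocks (about (620,130) against (230,145) before). Now the anticlockwise turn, about 57.7° to yaw 87°.

Call:
{"fn": "apply_moves", "kwargs": {
  "deltas": [
    [0, 0, 0, 0, 0, -0.6, -1],
    [0, 0, 0, 0, 0, -0.6, -1],
    [0, 0, 0, 0, 0, -0.6, -1],
    [0, 0, 0, 0, 0, -0.6, -1],
    [0, 0, 0, 0, 0, -0.6, -1],
    [0, 0, 0, 0, 0, 0, -1]
  ]
}}

```text
time: 4.5
ee_pos: [0.6148, -0.0211, 0.0842]
eef_rot: [[0.715, 0.699, 0.0], [0.699, -0.715, 0.0], [0.0, 0.0, -1.0]]
wrist_force: [1.7, -1.8, 3.3]
grip_width: 0.258
grasp_force: 60.6
```

Call:
{"fn": "apply_moves", "kwargs": {
  "deltas": [
    [0, 0, 0, 0, 0, -0.6, -1],
    [0, 0, 0, 0, 0, -0.6, -1],
    [0, 0, 0, 0, 0, -0.6, -1],
    [0, 0, 0, 0, 0, -0.6, -1],
    [0, 0, 0, 0, 0, -0.6, -1],
    [0, 0, 0, 0, 0, -0.6, -1],
    [0, 0, 0, 0, 0, -0.6, -1],
    [0, 0, 0, 0, 0, 0, -1]
  ]
}}

```text
time: 5.3
ee_pos: [0.6145, -0.0209, 0.084]
eef_rot: [[0.418, 0.908, -0.0], [0.908, -0.418, 0.0], [0.0, -0.0, -1.0]]
wrist_force: [0.7, -1.6, 2.5]
grip_width: 0.255
grasp_force: 60.6
```

Forces are low. Yaw is now 65.3°, so about 21.7° remains.

Call:
{"fn": "apply_moves", "kwargs": {
  "deltas": [
    [0, 0, 0, 0, 0, -0.6, -1],
    [0, 0, 0, 0, 0, -0.6, -1],
    [0, 0, 0, 0, 0, -0.6, -1],
    [0, 0, 0, 0, 0, -0.6, -1],
    [0, 0, 0, 0, 0, -0.6, -1],
    [0, 0, 0, 0, 0, -0.6, -1],
    [0, 0, 0, 0, 0, -0.6, -1],
    [0, 0, 0, 0, 0, -0.1, -1],
    [0, 0, 0, 0, 0, 0, -1]
  ]
}}

```text
time: 6.2
ee_pos: [0.6143, -0.021, 0.0838]
eef_rot: [[0.058, 0.998, -0.001], [0.998, -0.058, 0.0], [0.0, -0.001, -1.0]]
wrist_force: [-1.4, -0.1, 3.6]
grip_width: 0.259
grasp_force: 60.5
```

```bash
python3 - <<'E'
from h import *
s=env.state();print(s['ee_pos'],s['eef_rot'],s['wrist_force'],s['wrist_torque'])
cv2.imwrite('pics/w3.png',cv2.convertScaleAbs(env.get_image('wrist'),alpha=1.6))
E
```

```text
[ 0.6143 -0.021   0.0838] [[ 0.0582  0.9983 -0.0006]
 [ 0.9983 -0.0582  0.0002]
 [ 0.0001 -0.0007 -1.    ]] [-1.4389 -0.1321  3.5915] [-0.0704  0.588  -0.0193]
```

View pics/w3.png

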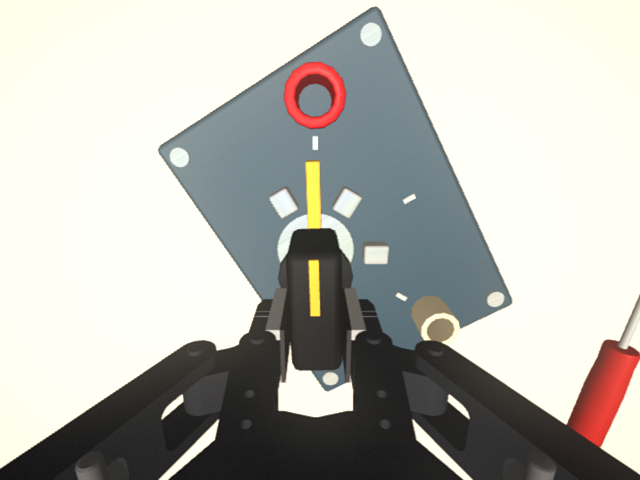

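The pointer (tip at (313,162)) is in line with the white mark (315,143) and the red insert (315,96), between its two steel blocks. Pushing down.

Call:
{"fn": "apply_moves", "kwargs": {
  "deltas": [
    [0, 0, 0.1, 0, 0, 0, -1],
    [0, 0, 0.1, 0, 0, 0, -1],
    [0, 0, 0.1, 0, 0, 0, -1],
    [0, 0, 0.05, 0, 0, 0, -1],
    [0, 0, 0, 0, 0, 0, -1],
    [0, 0, 0, 0, 0, 0, -1]
  ]
}}

```text
time: 6.85
ee_pos: [0.6149, -0.0209, 0.0672]
eef_rot: [[0.056, 0.998, 0.001], [0.998, -0.056, -0.0], [-0.0, 0.001, -1.0]]
wrist_force: [-9.0, -0.5, 21.1]
grip_width: 0.257
grasp_force: 62.5
```

Call:
{"fn": "apply_moves", "kwargs": {
  "deltas": [
    [0, 0, 0.03, 0, 0, 0, -1],
    [0, 0, 0, 0, 0, 0, -1],
    [0, 0, 0, 0, 0, 0, -1]
  ]
}}

```text
time: 7.15
ee_pos: [0.6159, -0.0212, 0.0666]
eef_rot: [[0.056, 0.998, 0.003], [0.998, -0.056, -0.001], [-0.0, 0.003, -1.0]]
wrist_force: [-7.7, -1.8, 30.1]
grip_width: 0.256
grasp_force: 64.8
```

Firm stop at the same height as the home position (0.0666). Releasing.

Call:
{"fn": "apply_moves", "kwargs": {
  "deltas": [
    [0, 0, 0, 0, 0, 0, 1],
    [0, 0, 0, 0, 0, 0, 1],
    [0, 0, 0, 0, 0, 0, 1],
    [0, 0, 0, 0, 0, 0, 1],
    [0, 0, 0, 0, 0, 0, 1],
    [0, 0, 0, 0, 0, 0, 1],
    [0, 0, 0, 0, 0, 0, 1],
    [0, 0, 0, 0, 0, 0, 1]
  ]
}}

```text
time: 7.95
ee_pos: [0.6145, -0.0211, 0.0649]
eef_rot: [[0.056, 0.998, -0.0], [0.998, -0.056, 0.0], [0.0, -0.0, -1.0]]
wrist_force: [0.2, -0.2, -0.0]
grip_width: 0.995
grasp_force: 0.0
```

Call:
{"fn": "apply_moves", "kwargs": {
  "deltas": [
    [0, 0, -0.3, 0, 0, 0, 1],
    [0, 0, -0.5, 0, 0, 0, 1],
    [0, 0, -0.8, 0, 0, 0, 1],
    [0, 0, -0.8, 0, 0, 0, 1],
    [0, 0, -0.8, 0, 0, 0, 1],
    [0, 0, 0, 0, 0, 0, 1],
    [0, 0, 0, 0, 0, 0, 1]
  ]
}}

```text
time: 8.65
ee_pos: [0.6149, -0.0211, 0.2265]
eef_rot: [[0.056, 0.998, 0.002], [0.998, -0.056, -0.0], [-0.0, 0.002, -1.0]]
wrist_force: [0.2, -0.3, -0.6]
grip_width: 1.001
grasp_force: 0.0
```

```bash
python3 - <<'E'
from h import *
s=env.state();print(s['time'],s['ee_pos'],s['wrist_force'])
w=env.get_image('wrist');b=env.get_image('side')[245:355,265:415]
x=cv2.resize(w,(400,300),interpolation=3);cv2.imwrite('pics/f1.png',cv2.convertScaleAbs(np.hstack([x,cv2.resize(b,(400,300),interpolation=2)]),alpha=1.7))
cv2.imwrite('pics/w4.png',w)
E
```

```text
8.65 [ 0.6149 -0.0211  0.2265] [ 0.1832 -0.3004 -0.5855]
```

View pics/f1.png

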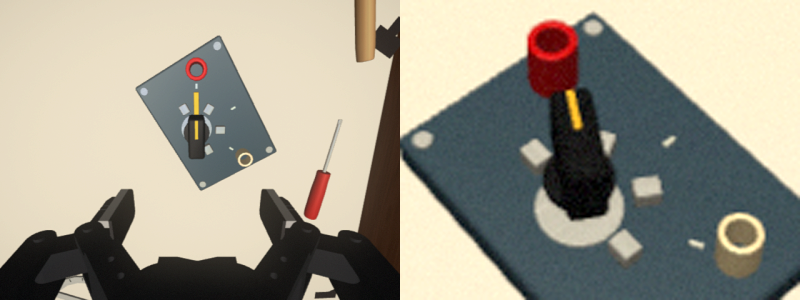

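The pointer is at the red insert and the fingers are clear. I'll check the height numerically by triangulating the yellow stripe on top of the bar, before and after.

```bash
python3 - <<'E'
from h import *
cv2.imwrite('pics/side9.png',env.get_image('side'));cv2.imwrite('pics/top9.png',env.get_image('top'))
W={'top':(345,195,405,250),'side':(310,265,370,330)}
for t in('0','9'):
  for n in W:
    im=cv2.imread(f'pics/{n}{t}.png');h=cv2.cvtColor(im,cv2.COLOR_BGR2HSV);H,S,V=[h[...,i].astype(int) for i in range(3)]
    m=((H>13)&(H<34)&(S>120)&(V>70)).astype(np.uint8);x0,y0,x1,y1=W[n];k=m*0;k[y0:y1,x0:x1]=m[y0:y1,x0:x1]
    N,l,st,c=cv2.connectedComponentsWithStats(k)
    for i in range(1,N):
        if st[i,4]>15: print(t,n,c[i],st[i,4], 'at z=.096',plane(n,c[i],.096)[:2])
E
```

```text
0 top [358.3671 210.6456] 79 at z=.096 [0.6399 0.0081]
0 top [374.5179 220.6607] 56 at z=.096 [ 0.6251 -0.0153]
0 side [338.28 286.86] 50 at z=.096 [ 0.6267 -0.0154]
0 side [352.8391 299.9885] 87 at z=.096 [ 0.6414 -0.0428]
9 top [370.1333 228.32  ] 75 at z=.096 [ 0.6138 -0.0088]
9 top [351.2 235.4] 75 at z=.096 [0.6032 0.0187]
9 side [329.7143 284.5306] 49 at z=.096 [ 0.6155 -0.0084]
```

The two views' stripe positions at z = 0.096 agree within 2 mm, just as they did at the start, so the knob is fully home.

```bash
python3 -c "
from cell import env
print(env.job_done())"
```

```text
the job is handed in; nothing more can be done
None
```

The job is handed in: the knob was pulled up, turned anticlockwise until the pointer lined up with the red insert, pushed fully home there, and released, with the arm clear of everything at about 9 s; no verdict came back.

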